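Register an embedding mould in the corner pocket

TASK

Without picking it up, push the open steel embedding mould with your fingertips until its long side lies flat against the long rail of the grey registration plate, at a point short of the corner pocket; then keep it against the rail and slide it along until it is fully home in the pocket, flush with both the rail and the end stop. Keep the mould flat on the plate throughout (never lift or tip it), leave the two bottles and the coverslip box where they stand, and finish with the hand clear.

Things in the scene. Friction and masses are not known exactly. Their poses are not given: they have to be found in the camera images.
- plate: Grey plastic registration plate fixed to the worktop, 150 (its x) x 300 (its y) x 6 mm thick; origin at the centre of its underside, on the worktop; z up, +x to the rail, +y along the rail to the pocket. On it stand aluminium bars 10 mm high (tops 16 mm above the worktop): rail, end stop and short guide.
- rail_face (a point): Foot of the long rail's inner face, halfway along it: plate x = +63, y = 0, z = +6 mm. The rail, 12 mm thick, runs the whole far edge of the plate, parallel to plate y; its inner face looks to plate -x.
- pocket (a point): Where the centre of the mould's underside lies when it is fully home: plate x = +37, y = +97.5, z = +6 mm. The pocket is the corner of the rail and the end stop at the rail's left end; the stop's inner face is at plate y = +135 mm, looks to -y and spans plate x = -17 to +63 mm. The pocket is 56 mm wide from rail to guide and open towards plate -y.
- guide_nose (a point): Foot of the rounded nose of the short guide at the pocket's mouth: plate x = +1, y = +95, z = +6 mm. The guide is 12 mm thick (plate x = -5 to +7 mm) and runs from here parallel to the rail to the end stop.
- mould: Loose open steel embedding mould: plain rectangular tray 52 (its x) x 75 (its y) x 13 mm high, about 0.12 kg; walls 3, floor 2 mm, open well 46 x 69 mm, 11 mm deep, wide enough for closed fingertips to push on its walls from inside. Origin: centre of its underside, z up. Starts on the plate (origin 6 mm above the worktop) off the rail, turned up to 0.4 rad from the plate. Slides freely; ends alike.
- oil_bottle: Small round bottle with white cap, 25 mm across, 52 mm high, loose, standing on the plate's front left part in front of the pocket; origin at the centre of its underside. Leave alone.
- amber_bottle: Amber round bottle with black cap, 34 mm across, 78 mm high, loose, standing on the worktop beyond the rail; origin at the centre of its underside. Leave alone.
- coverslip_box: Small blue and white box, 31 x 31 x 20 mm, loose, standing on the worktop beyond the rail; origin at the centre of its underside. Leave alone.
Things that resemble listed ones, but are neither listed nor needed, are in the scene too. What is shaped like the mould but pink or purple is not meant.

How it is judged:
On the way:
1. the mould lies flat against the long rail, still short of the pocket (within 4 mm of the rail, parallel to it within 0.08 rad, its leading end at least 12 mm short of the guide) (x of mould in the frame of plate above 0.033 m and y of mould in the frame of plate below 0.045 m and angle between the x axis of mould and the x axis of plate, either way round below 0.08 rad), for 0.1 s.
At the end, for the whole second after the job is handed in: The mould rests flat on the plate in the corner pocket, within 3 mm of the rail and 3 mm of the end stop, parallel to the rail within 0.06 rad, and still (x of mould in the frame of plate above 0.034 m and y of mould in the frame of plate above 0.0945 m and angle between the x axis of mould and the x axis of plate, either way round below 0.06 rad and z of mould in the frame of plate below 0.009 m and linear speed of mould below 0.01 m/s); the robot touches nothing.
It fails at once if the mould is lifted 5 mm or more off the plate (z of mould in the frame of plate above 0.011 m).
It fails at once if the mould is tipped by more than 0.12 rad (angle between mould's own z axis and vertical above 0.12 rad).
It fails at once if the mould leaves the rail by more than 7 mm on its last 45 mm to the stop (y of mould in the frame of plate above 0.0525 m and x of mould in the frame of plate below 0.03 m).
It fails at once if a bottle or the coverslip box is moved by more than 10 mm (distance of any of oil_bottle, amber_bottle, coverslip_box from where it was at the start of the episode above 0.01 m).
It also fails if it takes over 43 s, if anything falls off the work surface, if the arm or the gripper's body presses on something with over 40 N, if the wrist force passes 120 N, or if a joint passes its speed limit or range.

ROBOT

A 7-joint arm with a two-finger parallel gripper is mounted at the origin on a cart in front of the work surface, level with it; the furniture and walls round the work are solid. World frame = base frame: x ahead of the robot, y to its left, z up, the work surface at z = 0. Lengths are in m, angles in rad, forces in N, time in s.
With the tool pointing down it reaches from about 0.375 to 0.925 m from the base axis. Payload 3.1 kg.
Tool frame: the origin (TCP) lies between the finger pads; the fingertips stand 19 mm ahead of it and the grasp point (between the pads) is the TCP; z points along the fingers, y is the direction in which the jaws open and shut (so a half turn about z gives the same grasp; the last joint's range is limited). The gripper opens to 85 mm and grips with 20 to 120 N. Pads are 22 mm wide; open, the fingers measure 114 mm over their backs; the gripper's body (76 mm by 85 mm) begins 54 mm behind the grasp point. The pads swing forward as they close: fully open they stand 13 mm farther back than shut.
Start: joints at [-1.341, 0.383, 0.044, 1.598, -0.018, 1.161, -0.05], TCP at [0.209, 0.615, 0.25] pointing down, gripper open.
Joint ranges: [-2.61, 2.61], [-0.41, 2.15], [-1.48, 1.57], [0, 2.5], [-1.57, 4.71], [0.05, 1.97], [-2.85, 2.85]. Speed limits (rad/s): [2.79, 2.79, 3.14, 3.14, 3.14, 3.14, 3.14].

INTERFACE

Orientations are given as a unit quaternion [x, y, z, w].
In Python, from bench import move_ptp, movel, move_j, move_gripper, pause, inverse_kinematics, read_camera, camera_params, MotionError, sign_off, look_for, tip_of, read_time_s, read_qpos, read_joint_vel, read_effort, read_eef_pos, read_tcp_rot, read_ft_force, read_ft_torque, read_finger_gap gives the robot as it stands. Calls block until the motion is done:
- move_ptp(position, orientation): joint-space move of the TCP to a pose.
- movel(position, orientation=None, speed=0.15): straight line of the TCP; orientation=None keeps the orientation; speed is the mean speed in m/s.
- move_j(angles): joint-space move.
- move_gripper(opening, effort=None): finger opening in m; effort is the grip in N (None keeps the last); returns when the fingers have stopped.
- pause(seconds).
- inverse_kinematics(position, orientation): joint angles nearest the present ones, or None.
- read_camera(name): name is "scene" or "side" or "wrist"; returns the picture (420x560x3 uint8, red, green, blue); there is no depth.
- camera_params(name): a dict with "K" (3x3 intrinsics, pixels), "camera_from_world" (4x4, takes a point from world to camera coordinates). Camera axes: x right, y down, z forward; pixel columns grow to the right and rows downward; lengths in m; the calibration is good to about 2 mm. A picture is of the moment at which its call begins: read the wrist's pose just before it. camera_params takes no time and is no camera call; for the wrist camera it gives the pose at the moment of the call.
A pose or a line that the arm cannot do raises MotionError and nothing moves.
- sign_off(): hands the job in, once; it reports no verdict.
Trained networks look in the newest picture that a camera, given by its name, has taken for a name from the list of things; names that differ only in an ending like _2 or _b are one class to them, and where a whole thing is asked for, a point or a joint stands for the part that bears it (a point fixed in the world has none). Each returns a list of dicts, best first, with "confidence" (0 to 1); they miss things now and then, are a little off and sometimes report something else, mostly with a low value. They report only what shows in the picture. A call takes as long as a camera call. They do not tell look-alikes from the thing itself.
- look_for(camera, name): "at" ([column, row] in pixels, amid what is visible of it).
- tip_of(camera, name): "at" ([column, row] in pixels: a listed point, or the origin of a listed thing).
Readings, each from a call of its own:
- read_time_s(): time.
- read_qpos(): joint angles.
- read_joint_vel(): joint speeds.
- read_effort(): joint torques, N m.
- read_eef_pos(): TCP position.
- read_tcp_rot(): TCP orientation.
- read_ft_force(): force on the tool from outside, world axes, zero at the start.
- read_ft_torque(): the same for the moment, N m.
- read_finger_gap(): finger opening in m.
Only numpy, scipy, OpenCV 4.12 (cv2) and the standard library are available. Lean on these libraries where they do the work, as an engineer would, in place of code of your own. Each camera call takes 0.05 s, during which the arm holds its last target.

## Working session

There is one attempt and no reset: what is moved stays moved. The work goes in short steps, each a Python script; the robot and the scene stay as the last script left them, time stands still between calls to the robot, and variables do not carry over. Pictures are saved under pics/ and viewed, and the job is handed in when it is done.

```bash
mkdir -p pics; ls
cat > h.py <<'E'
from bench import *
import numpy as np, cv2
def shot(c,fn):
    im=read_camera(c); cv2.imwrite('pics/'+fn,im[:,:,::-1]); return im
def ray(c,px,z):
    P=camera_params(c);K=np.array(P['K']);T=np.array(P['camera_from_world']);R=T[:3,:3];t=T[:3,3]
    o=-R.T@t; d=R.T@np.linalg.solve(K,[px[0],px[1],1.]); return o+d*(z-o[2])/d[2]
def proj(c,p):
    P=camera_params(c);K=np.array(P['K']);T=np.array(P['camera_from_world'])
    q=T[:3,:3]@np.array(p)+T[:3,3]; q=K@q; return q[:2]/q[2]
E
python3 - <<'E'
from h import *
print(read_time_s(),read_eef_pos(),read_tcp_rot())
Z=dict(plate=0,rail_face=.006,pocket=.006,guide_nose=.006,mould=.006,oil_bottle=.006,amber_bottle=0,coverslip_box=0)
for c in ['scene','side','wrist']:
    shot(c,c+'0.png')
    for n,z in Z.items():
        for d in tip_of(c,n)[:3]: print(c,n,np.round(d['at'],1),round(d['confidence'],2),np.round(ray(c,d['at'],z),4))
print(read_time_s())
E
```

```text
pics
0.0 [0.20896717 0.61453915 0.24886912] [ 1.63094702e-01  9.86609527e-01 -1.31851540e-03 -1.42828064e-04]
scene plate [184.6 240.3] 0.89 [0.5001 0.2396 0.    ]
scene plate [207.5 256.5] 0.2 [0.5043 0.1628 0.    ]
scene rail_face [202.7 228. ] 0.56 [0.5497 0.2424 0.006 ]
scene pocket [159.1 218.5] 0.75 [0.4988 0.3396 0.006 ]
scene pocket [203.6 224.7] 0.34 [0.5583 0.2511 0.006 ]
scene mould [224.5 180.2] 0.91 [0.7116 0.3741 0.006 ]
scene mould [205.2 256.2] 0.86 [0.4977 0.1605 0.006 ]
scene mould [289.5 233.8] 0.77 [0.6736 0.0973 0.006 ]
scene amber_bottle [204.8 205.9] 0.92 [0.6092 0.3186 0.    ]
scene amber_bottle [185.6 240.5] 0.17 [0.5013 0.2376 0.    ]
scene coverslip_box [241.4 218.5] 0.52 [0.6397 0.2188 0.    ]
side plate [219.9 184.6] 0.72 [0.4929 0.2287 0.    ]
side rail_face [245.6 179. ] 0.61 [0.551  0.2532 0.006 ]
side pocket [231.8 159.6] 0.59 [0.4982 0.3256 0.006 ]
side guide_nose [217.7 157.7] 0.94 [0.4606 0.3276 0.006 ]
side mould [362.8 304.8] 0.74 [ 0.8502 -0.0788  0.006 ]
side mould [315.5 158.2] 0.66 [0.707  0.3678 0.006 ]
side mould [295.  226.6] 0.56 [0.6946 0.1077 0.006 ]
side oil_bottle [197.1 159.4] 0.62 [0.4107 0.3114 0.006 ]
side amber_bottle [273.2 166. ] 0.74 [0.6055 0.3247 0.    ]
side coverslip_box [277.3 194.1] 0.74 [0.6356 0.2171 0.    ]
1.35
```

View pics/scene0.png

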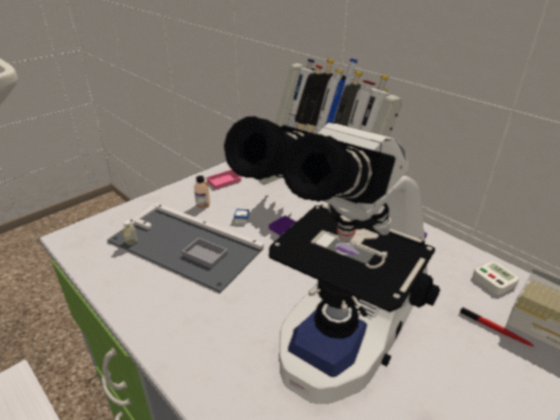

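View pics/side0.png

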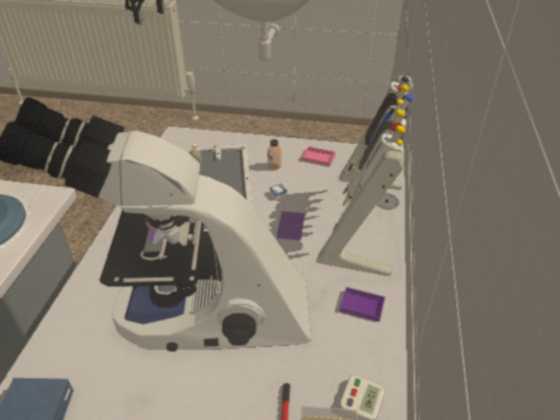

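View pics/wrist0.png

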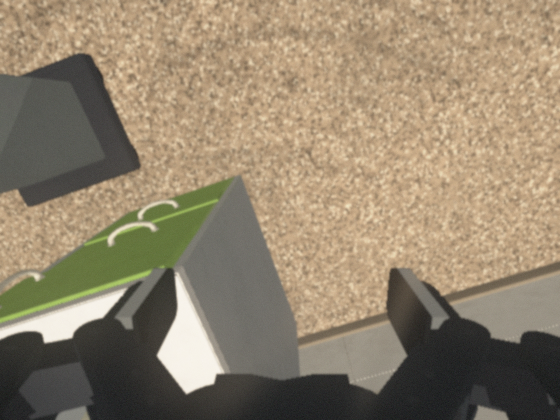

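Scene candidates shaped like the mould are pink at (224,180), purple at (285,226), and grey steel at (205,253) on the plate. The side view also has purple at (362,304). The steel one on the grey plate fits the description, and I'll confirm it with a wrist close-up. The microscope stands to the robot's right of the plate, so I'll find its eyepieces too.

Run:
```python
from h import *
from scipy.spatial.transform import Rotation as R
T=np.array(camera_params('wrist')['camera_from_world']);C=np.linalg.inv(T)
Rt=R.from_quat(read_tcp_rot()).as_matrix()
print('cam in tool',Rt.T@(C[:3,3]-read_eef_pos()),'\n',Rt.T@C[:3,:3]); print(Rt); print(camera_params('wrist')['K'])
def tri(a,b):
    A=[]
    for c,(u,v) in (('scene',a),('side',b)):
        P=camera_params(c);M=np.array(P['K'])@np.array(P['camera_from_world'])[:3]
        A+= [u*M[2]-M[0],v*M[2]-M[1]]
    w=np.linalg.svd(np.array(A))[2][-1]; return w[:3]/w[3]
print('left eyepiece',tri((243,148),(35,112)),tri((313,168),(15,140)))
print(tri((243,148),(15,140)),tri((313,168),(35,112)))
for y in (1.57,):
  pass
def q(yaw): # tool z down, tool y axis at angle yaw
    y=np.array([np.cos(yaw),np.sin(yaw),0]);z=np.array([0,0,-1.]);return R.from_matrix(np.c_[np.cross(y,z),y,z]).as_quat()
for a in range(0,360,30):
    s=inverse_kinematics([.42,.2,.3],q(np.radians(a)));print(a,s is not None and np.round(s,2))
```

```text
cam in tool [ 6.98347261e-02  2.79352003e-05 -1.22862708e-01] 
 [[-1.96543743e-04 -9.61004190e-01 -2.76533739e-01]
 [ 9.99999976e-01 -1.62167895e-04 -1.47178102e-04]
 [ 9.65938785e-05 -2.76533761e-01  9.61004199e-01]]
[[-9.46768150e-01  3.21916248e-01 -2.08760915e-06]
 [ 3.21916247e-01  9.46768148e-01 -6.82309244e-05]
 [-1.99881613e-05 -6.52709013e-05 -9.99999998e-01]]
[[355.48604174   0.         281.49250154]
 [  0.         355.48604174 210.27491699]
 [  0.           0.           1.        ]]
left eyepiece [ 0.3621616  -0.14737265  0.40377951] [ 0.37703655 -0.21919437  0.40615041]
[ 0.34909502 -0.17872766  0.3967301 ] [ 0.3910882  -0.19522442  0.41582132]
0 [-1.03 -0.04  0.49  1.98  0.02  1.19 -0.55]
30 [-0.97 -0.04  0.43  1.98  0.02  1.19 -0.02]
60 [-0.9  -0.03  0.37  1.98  0.01  1.19  0.5 ]
90 [-0.84 -0.03  0.3   1.98  0.01  1.19  1.03]
120 [-0.81 -0.03  0.27  1.98  0.01  1.19  1.55]
150 [-0.78 -0.03  0.25  1.97  0.01  1.19  2.08]
180 [-0.75 -0.03  0.21  1.97  0.01  1.19  2.6 ]
210 [-2.01 -0.4   1.26  2.    0.4   1.29  2.77]
240 [-0.14  0.   -0.39  1.95  0.    1.19 -2.62]
270 [-1.1  -0.05  0.56  1.99  0.03  1.19 -2.12]
300 [-1.1  -0.05  0.56  1.99  0.03  1.19 -1.6 ]
330 [-1.04 -0.04  0.5   1.98  0.02  1.19 -1.07]
```

Run:
```python
import cv2
a=cv2.imread('pics/scene0.png')[160:300,60:300];cv2.imwrite('pics/c1.png',cv2.resize(a,None,fx=3,fy=3,interpolation=cv2.INTER_CUBIC))
```

```text
(no output)
```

View pics/c1.png

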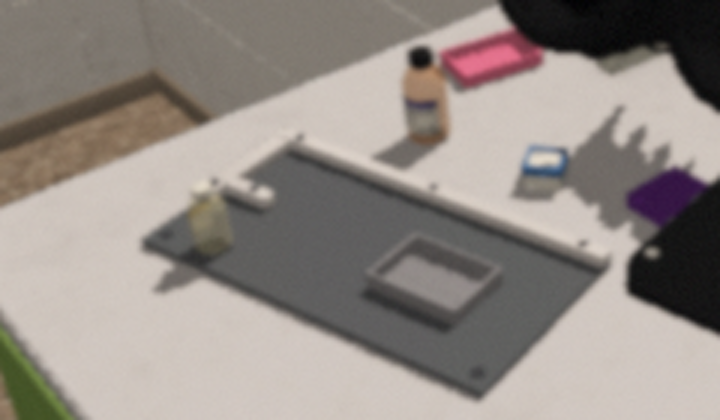

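```bash
cat >> h.py <<'E'
from scipy.spatial.transform import Rotation as R
def q(yaw):
    y=np.array([np.cos(yaw),np.sin(yaw),0]);z=np.array([0,0,-1.]);return R.from_matrix(np.c_[np.cross(y,z),y,z]).as_quat()
E
python3 - <<'E'
from h import *
move_ptp([.50,.22,.28],q(np.radians(110)))
print(read_time_s(),read_eef_pos(),read_qpos())
Z=dict(plate=0,rail_face=.006,pocket=.006,guide_nose=.006,mould=.006,oil_bottle=.006,amber_bottle=0,coverslip_box=0)
shot('wrist','w1.png');c='wrist'
for n,z in Z.items():
    for d in tip_of(c,n)[:2]: print(c,n,np.round(d['at'],1),round(d['confidence'],2),np.round(ray(c,d['at'],z),4))
P=camera_params('wrist'); np.savez('w1.npz',K=P['K'],T=P['camera_from_world'])
print(read_time_s())
E
```

```text
3.1417 [0.49952337 0.22141336 0.27995099] [-0.74187818  0.16010645  0.27691181  1.82704197 -0.04817279  1.16082169
  1.47273028]
wrist plate [287.7 166.3] 0.57 [0.4914 0.2258 0.    ]
wrist plate [372.4 172.2] 0.54 [0.4644 0.3191 0.    ]
wrist rail_face [282.1 221.6] 0.82 [0.5539 0.2417 0.006 ]
wrist pocket [371.2 205.4] 0.88 [0.5    0.3314 0.006 ]
wrist guide_nose [371.4 173.8] 0.94 [0.4663 0.3163 0.006 ]
wrist mould [238.4 155.4] 0.84 [0.4982 0.1687 0.006 ]
wrist mould [148.1 279.8] 0.58 [0.6814 0.1118 0.006 ]
wrist oil_bottle [370.9 175.2] 0.75 [0.4682 0.316  0.006 ]
wrist oil_bottle [383.4 122.9] 0.73 [0.411  0.3053 0.006 ]
wrist amber_bottle [329.5 279.1] 0.69 [0.6067 0.3226 0.    ]
wrist coverslip_box [240.9 274.1] 0.84 [0.6381 0.2164 0.    ]
3.5917
```

View pics/w1.png

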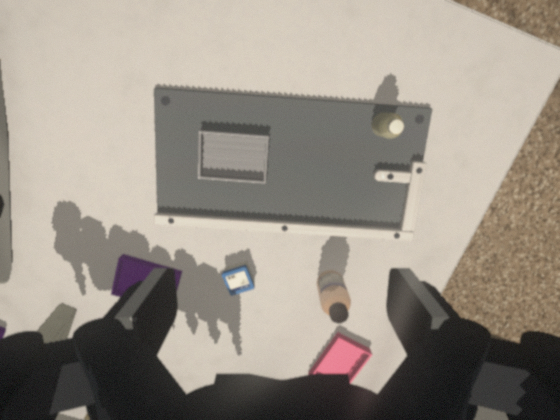

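Run:
```python
import cv2
a=cv2.imread('pics/w1.png')
cv2.imwrite('pics/c2.png',cv2.resize(a[75:250,145:445],None,fx=2.6,fy=2.6,interpolation=cv2.INTER_CUBIC))
cv2.imwrite('pics/c3.png',cv2.resize(a[120:200,185:285],None,fx=7,fy=7,interpolation=cv2.INTER_CUBIC))
```

```text
(no output)
```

View pics/c2.png

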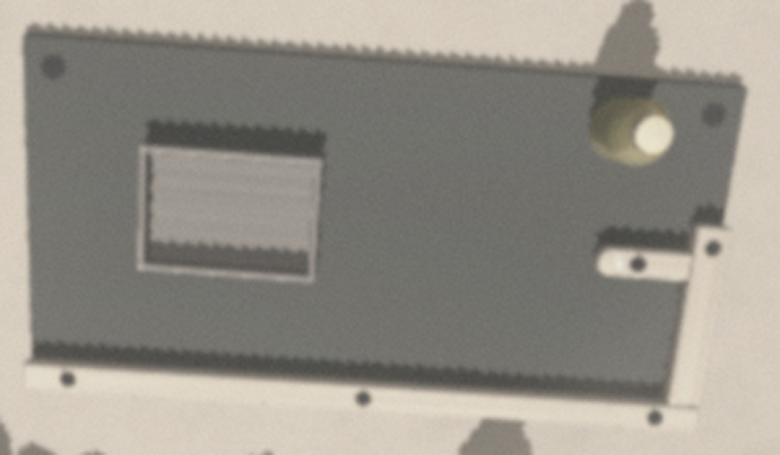

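View pics/c3.png

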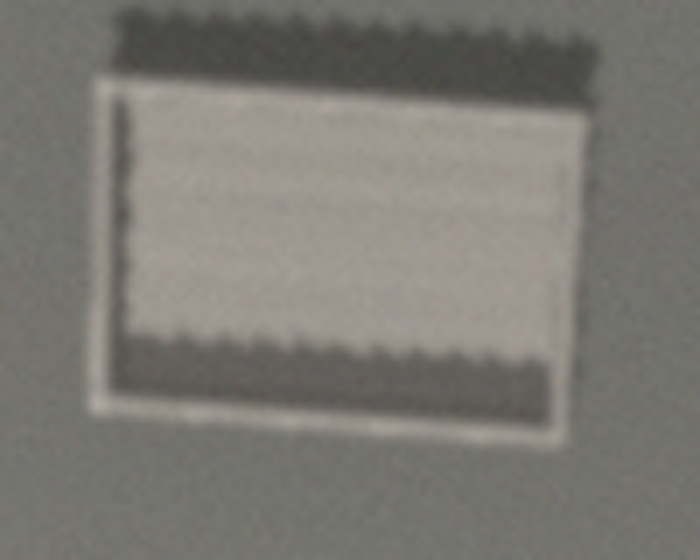

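```bash
cat > fit.py <<'E'
import numpy as np
from scipy.optimize import least_squares
def fit(K,T,obj,px):
    obj=np.array(obj,float);px=np.array(px,float)
    def pr(p):
        c,s=np.cos(p[2]),np.sin(p[2])
        w=np.c_[p[0]+c*obj[:,0]-s*obj[:,1],p[1]+s*obj[:,0]+c*obj[:,1],obj[:,2]]
        q=(w@T[:3,:3].T+T[:3,3])@K.T; return q[:,:2]/q[:,2:]
    best=None
    for y0 in (0.3,):
        r=least_squares(lambda p:(pr(p)-px).ravel(),[.5,.2,y0],loss='soft_l1')
    return r.x,(pr(r.x)-px)
E
python3 - <<'E'
from fit import *
d=np.load('w1.npz');K,T=d['K'],d['T']
o=np.array([(-75,-150,6),(-75,150,6),(63,-150,16),(75,-150,16),(75,150,16),(63,135,16),(-17,135,16),(-17,150,16),(1,95,16)])/1000
p=np.array([(24,33),(745,85),(30,362),(26,386),(694,425),(668,403),(696,226),(728,228),(598,263)])/2.6+[145,75]
P,e=fit(K,T,o,p);print('plate',P,np.round(e,1).tolist())
o=np.array([(-26,-37.5,19),(-26,37.5,19),(26,37.5,19),(26,-37.5,19)])/1000
p=np.array([(97,77),(588,110),(567,443),(90,410)])/7+[185,120]
M,e=fit(K,T,o,p);print('mould',M,np.round(e,1).tolist())
c,s=np.cos(P[2]),np.sin(P[2]);dd=M[:2]-P[:2];print('mould in plate',c*dd[0]+s*dd[1],-s*dd[0]+c*dd[1],M[2]-P[2])
np.save('plate.npy',P)
E
```

```text
plate [0.49163438 0.22529333 0.28077564] [[-2.0, -0.6], [1.8, -0.4], [-3.5, 0.4], [-1.6, 1.2], [0.9, 3.0], [-0.2, 0.9], [0.9, -0.3], [2.2, -0.1], [-0.2, -0.7]]
mould [0.50052461 0.16438021 0.27733342] [[-0.6, -0.6], [0.2, -0.1], [0.3, 0.4], [0.1, 0.3]]
mould in plate -0.008336995539781735 -0.060991305414740724 -0.0034422223679293484
```

The crop shows a grey steel tray lying on the plate, with rim corners at wrist px (199,131), (269,136), (266,183) and (198,179). It is almost parallel to the rail, at about plate (-8,-61) mm. I'll close the fingers, go down into the well and push towards the rail.

```bash
cat >> h.py <<'E'
P=np.load('plate.npy');yaw=P[2]+np.pi/2;c_,s_=np.cos(P[2]),np.sin(P[2])
def w(x,y,z): return [P[0]+c_*x-s_*y,P[1]+s_*x+c_*y,z]
def pl(v): d=np.array(v[:2])-P[:2]; return np.array([c_*d[0]+s_*d[1],-s_*d[0]+c_*d[1],v[2]])
def st(t=''):
    f=read_ft_force();print(t,round(read_time_s(),2),'tcp',np.round(1000*pl(read_eef_pos()),1),'F',np.round([c_*f[0]+s_*f[1],-s_*f[0]+c_*f[1],f[2]],1),flush=True)
E
python3 - <<'E'
from h import *
move_gripper(0.0); print(read_finger_gap()); st('closed')
move_ptp(w(-.010,-.061,.09),q(yaw)); st('above')
shot('wrist','w2.png'); 
movel(w(-.010,-.061,.050),speed=.1); st()
movel(w(-.010,-.061,.031),speed=.06); st('down')
E
```

```text
-0.00022976503788521582
closed 4.36 tcp [  6.6  -7.4 280. ] F [-0.1 -0.6  0.1]
above 5.17 tcp [ -8.4 -60.4  91.1] F [0.6 0.7 0.3]
 5.77 tcp [ -9.5 -60.8  50.3] F [ 0.1 -0.6  0.5]
down 6.23 tcp [-10.5 -61.1  30.5] F [ 1.   0.2 -0. ]
```

View pics/w2.png

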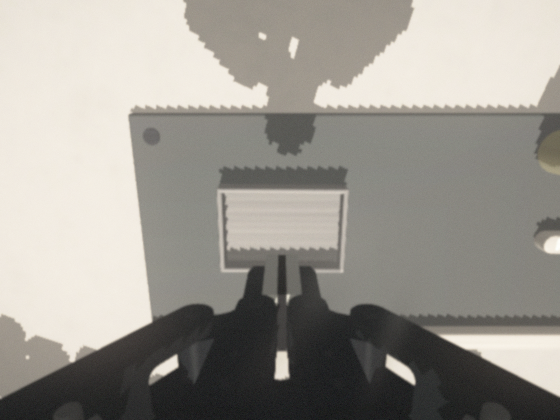

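The picture shows the tips centred over the well, with the mould rim at (220-347, 190-270). The descent gave no contact force. Next I push towards the rail.

Run:
```python
from h import *
for x in (.020,.040): movel(w(x,-.061,.031),speed=.05); st()
for x in np.arange(.043,.056,.0015):
    movel(w(x,-.061,.031),speed=.03); st('%.4f'%x)
    f=read_ft_force()
    if c_*f[0]+s_*f[1]<-4: break
pause(.2);st()
shot('wrist','w3.png')
```

```text
6.98 tcp [ 20.1 -61.1  31. ] F [-0.3 -0.5 -0.3]
 7.53 tcp [ 40.6 -61.   31.1] F [-0.1 -0.2 -0.3]
0.0430 7.78 tcp [ 43.2 -61.   31. ] F [ 0.5 -0.2 -0.3]
0.0445 8.03 tcp [ 44.3 -61.   30.9] F [-0.8  0.4  0.1]
0.0460 8.28 tcp [ 46. -61.  31.] F [-0.3 -0.5 -0.2]
0.0475 8.53 tcp [ 47.8 -61.   31. ] F [ 0.2 -0.5 -0.8]
0.0490 8.78 tcp [ 48.4 -61.   30.9] F [-2.6 -0.2  1. ]
0.0505 9.03 tcp [ 48.6 -61.   30.7] F [-4.5 -0.6  3.9]
 9.23 tcp [ 48.5 -61.   30.6] F [-4.8  0.5  3.7]
```

View pics/w3.png

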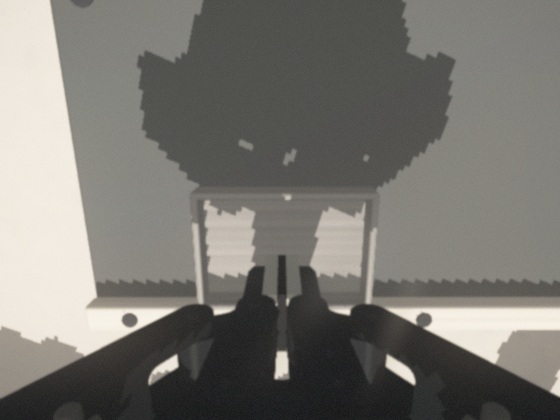

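At wrist-px row 300 the rail top is horizontal, and the mould (x 193-378, near edge row 190) lies parallel and against it. Contact came at the predicted tip x of 48.5 mm with about 5 N. Mould y is about -61 mm, well short of the pocket. Now I slide it along the rail, adjusting the bias by force.

Run:
```python
from h import *
x=.0500
ys=list(np.arange(-.045,.100,.012))+[.104,.108]+list(np.arange(.111,.126,.0015))
for y in ys:
    movel(w(x,y,.031),speed=.05 if y<.101 else .025)
    f=read_ft_force();fx=c_*f[0]+s_*f[1];fy=-s_*f[0]+c_*f[1];st('x%.4f y%.4f'%(x,y))
    if fx<-6: x-=.0006
    elif fx>-2: x+=.0006
    x=min(x,.054)
    if abs(fy)>12 or (y>.109 and fy<-5): print('stop');break
shot('wrist','w4.png')
```

```text
x0.0500 y-0.0450 9.75 tcp [ 48.5 -44.3  30.3] F [-5.7 -0.4 -1.2]
x0.0500 y-0.0330 10.14 tcp [ 48.5 -33.2  30.3] F [-5.9 -1.2 -0.7]
x0.0500 y-0.0210 10.53 tcp [ 48.5 -21.2  30.3] F [-4.7 -1.1 -0.7]
x0.0500 y-0.0090 10.93 tcp [48.5 -9.2 30.3] F [-5.1 -0.7 -1. ]
x0.0500 y0.0030 11.32 tcp [48.5  2.7 30.3] F [-4.9 -1.8 -0.4]
x0.0500 y0.0150 11.71 tcp [48.5 14.8 30.3] F [-5.2 -1.9 -0.9]
x0.0500 y0.0270 12.1 tcp [48.5 26.8 30.3] F [-4.5 -1.3 -0.9]
x0.0500 y0.0390 12.49 tcp [48.5 38.9 30.2] F [-4.3  0.  -1.3]
x0.0500 y0.0510 12.88 tcp [48.5 50.8 30.3] F [-5.4 -2.  -1.3]
x0.0500 y0.0630 13.28 tcp [48.5 62.8 30.3] F [-4.9 -1.3 -1.3]
x0.0500 y0.0750 13.67 tcp [48.5 74.8 30.3] F [-5.  -1.4 -0.6]
x0.0500 y0.0870 14.06 tcp [48.5 86.9 30.3] F [-5.5 -1.3 -0.8]
x0.0500 y0.0990 14.45 tcp [48.5 98.8 30.3] F [-5.5 -2.1 -0.4]
x0.0500 y0.1040 14.8 tcp [ 48.5 102.8  30.3] F [-4.4 -2.3 -0. ]
x0.0500 y0.1080 15.11 tcp [ 48.5 106.5  30.3] F [-4.9 -3.2  1.2]
x0.0500 y0.1110 15.38 tcp [ 48.4 109.4  30.3] F [-5.3 -3.1  0.4]
x0.0500 y0.1125 15.62 tcp [ 48.4 110.6  30.3] F [-4.7 -3.2  1.5]
x0.0500 y0.1140 15.88 tcp [ 48.5 112.   30.3] F [-5.8 -4.8  0.9]
x0.0500 y0.1155 16.12 tcp [ 48.4 113.5  30.2] F [-5.8 -4.6  1.1]
x0.0500 y0.1170 16.38 tcp [ 48.5 114.9  30.3] F [-5.1 -3.8  0.6]
x0.0500 y0.1185 16.62 tcp [ 48.4 116.4  30.2] F [-4.1 -3.7  2. ]
x0.0500 y0.1200 16.88 tcp [ 48.5 117.9  30.3] F [-5.2 -3.1  1.7]
x0.0500 y0.1215 17.12 tcp [ 48.5 119.4  30.3] F [-5.7 -4.5  0.5]
x0.0500 y0.1230 17.38 tcp [ 48.5 120.9  30.3] F [-5.2 -3.9  1.2]
x0.0500 y0.1245 17.62 tcp [ 48.5 121.9  30.2] F [-4.3 -4.6  1.2]
```

View pics/w4.png

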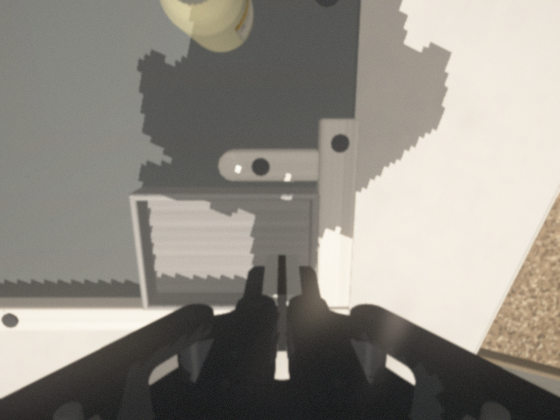

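The mould's leading wall (col 317) is now almost at the stop face (col 320), with its long side on the rail. I'll keep pushing until the force along the rail builds up.

Run:
```python
from h import *
x=.05
for y in np.arange(.126,.137,.0015):
    movel(w(x,y,.031),speed=.025); f=read_ft_force();fy=-s_*f[0]+c_*f[1];st('%.4f'%y)
    if fy<-9: break
pause(.2);st()
shot('wrist','w5.png')
```

```text
0.1260 17.93 tcp [ 48.5 122.1  30.2] F [-5.8 -5.9  1.1]
0.1275 18.18 tcp [ 48.4 122.2  30.2] F [-6.5 -7.5  2.5]
0.1290 18.43 tcp [ 48.5 122.3  30.2] F [-6.2 -9.   3.6]
 18.62 tcp [ 48.5 122.3  30.2] F [-6.8 -9.6  4.3]
```

View pics/w5.png

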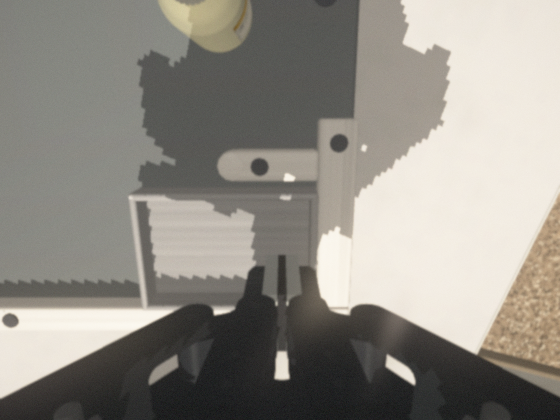

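The TCP has stalled at y = 122.3 mm and the force is rising, so the mould is home. I'll back off inside the well, lift straight up and inspect.

Run:
```python
from h import *
movel(w(.0425,.116,.0315),speed=.04); st()
movel(w(.0400,.113,.12),speed=.1); st()
move_ptp(w(.0,.03,.25),q(yaw)); st()
pause(.2)
shot('wrist','w6.png'); P_=camera_params('wrist'); np.savez('w6.npz',K=P_['K'],T=P_['camera_from_world'])
for n,z in dict(mould=.006,oil_bottle=.006,amber_bottle=0,coverslip_box=0,pocket=.006).items():
    for d in tip_of('wrist',n)[:2]: print(n,np.round(d['at'],1),round(d['confidence'],2),np.round(ray('wrist',d['at'],z),4),np.round(pl(ray('wrist',d['at'],z)),4))
import cv2
a=cv2.imread('pics/w6.png');p=proj('wrist',w(.037,.0975,.019));print(p)
u,v=np.int32(p);u0,v0=max(u-65,0),max(v-50,0)
cv2.imwrite('pics/c6.png',cv2.resize(a[v0:v0+100,u0:u0+130],None,fx=6,fy=6,interpolation=cv2.INTER_CUBIC));print(u0,v0)
```

```text
19.2 tcp [ 43.6 117.3  32.3] F [0.1 0.5 0.4]
 20.23 tcp [ 39.3 112.9 119.2] F [-0.2 -0.5  0.3]
 20.92 tcp [ -0.7  31.  248.8] F [-0.4  0.5 -0.4]
mould [345.  214.6] 0.74 [0.5014 0.3306 0.006 ] [0.0385 0.0985 0.006 ]
mould [116.6 308.5] 0.71 [0.683  0.1131 0.006 ] [ 0.1528 -0.1608  0.006 ]
oil_bottle [349.8 127.1] 0.75 [0.4139 0.3054 0.006 ] [-0.0525  0.0985  0.006 ]
oil_bottle [343.6 214.1] 0.68 [0.5018 0.329  0.006 ] [0.0385 0.0968 0.006 ]
amber_bottle [306.2 298.3] 0.54 [0.6133 0.3218 0.    ] [0.1436 0.059  0.    ]
amber_bottle [252.9 178.8] 0.51 [0.4934 0.2254 0.    ] [ 0.0017 -0.0004  0.    ]
coverslip_box [212.5 298.1] 0.83 [ 0.6441  0.2162 -0.    ] [ 0.1439 -0.051  -0.    ]
[346.68831575 215.31698248]
281 165
```

View pics/w6.png

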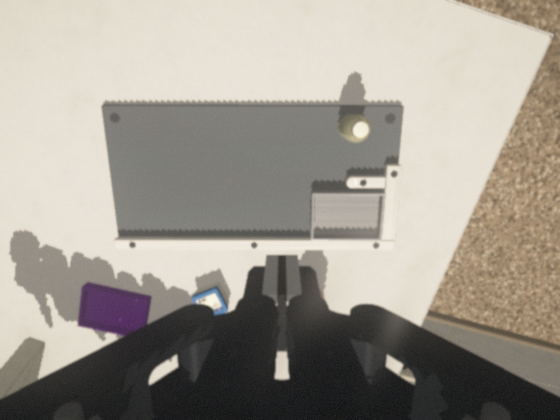

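View pics/c6.png

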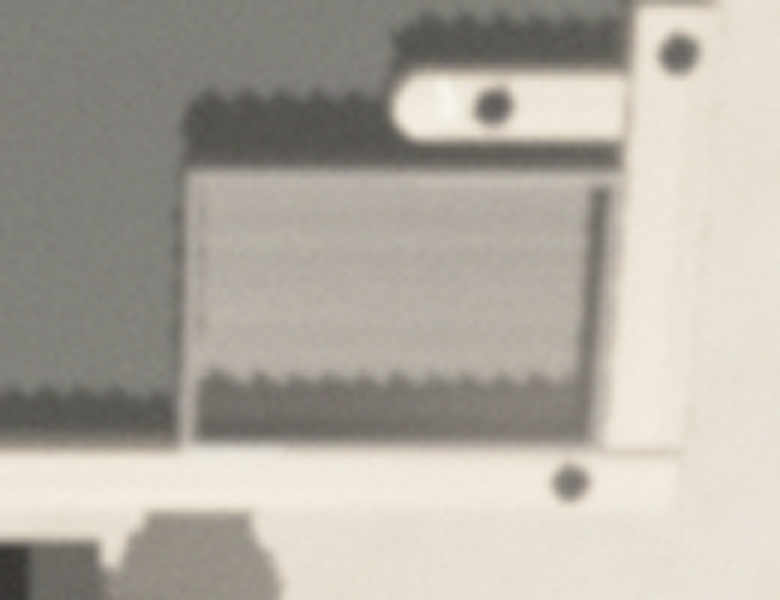

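The crop shows the mould's leading wall against the stop (crop px x≈618) and its long wall against the rail (y≈445), square, with an even gap to the guide. The hand is clear, so I'm handing the job in.

```bash
python3 -c "
from h import *
st();sign_off()"
```

```text
21.42 tcp [-1.000e-01  3.020e+01  2.496e+02] F [ 0.2  0.4 -0. ]
the job is handed in; nothing more can be done
```

The mould is home in the corner pocket, flush with the rail and the end stop as far as the pictures show. I handed the job in at 21.4 s of the 43 s allowed.

**What I did:** I put the closed fingertips into the well of the steel mould. I pushed it flat against the rail at plate y of about -61 mm, reaching about 5 N against the rail. Then I slid it along, keeping about 5 N of pressure on the rail, until it stalled on the stop at about 9 N. I backed off inside the well and lifted clear.

**Last checks:**
- **Mould position:** the final close-up shows it tight against both rail and stop, and square. The detector puts it at plate (38.5, 98.5) mm against a target of (37, 97.5), which is within calibration error.
- **Stall point:** the fingers stopped about 5 mm further along than I expected. I put that down to the fingertips being narrower than I assumed. The picture shows no gap at the stop.
- **Bottles and box:** detector readings before and after differ by 3 mm (oil bottle), 7 mm (amber bottle) and 6 mm (coverslip box). I read these as detector and viewing error, because the hand never came near any of them and I felt no stray contact. The hand partly hid the amber bottle in the last picture, so its position is not confirmed independently.
- **Hand:** contact force was close to zero with the hand about 25 cm above the worktop.

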